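# Rock the grinder battery into its charger bay

### The job

Put the yellow grinder battery on charge: hook its black tongue, tilted nose-down, under the lip of the charger bay, push it back against the spring contact and rock the other end down until the battery sits fully home and flat in the bay, then let go. Work gently, never forcing the battery against the charger, and leave the wood block, the small yellow carton and the hammer where they are.

Things in the scene. Friction and masses are not known exactly. Their poses are not given: they have to be found in the camera images.
- battery: Loose yellow battery, 90 (x) x 46 (y) x 58 (z) mm, 0.3-0.55 kg. A black tongue, 12 mm long, 34 wide, 8 high, sticks out of its nose end (-x), undersides level. Origin: centre of the 90 x 46 underside; z up, x from tongue to toe end. Starts upright on the bench. Grip across the 46 mm width, fingertips 20 to 40 mm above its underside: they then clear the bay walls.
- tongue_tip (a point): Middle of the lower front edge of the battery's tongue, at (-57, 0, 0) mm in the battery's frame.
- charger: Fixed charger: grey base 200 (x) x 110 (y) x 20 mm, origin: centre of its underside, z up. On it an orange-walled bay, black floor 25 mm above the bench. The bay is clamped firmly on it, up to 12 mm either way along the charger's x off its middle place; this shift is not measured. Over 60 N between battery and charger harms it; over 15 N while the battery is tilted bends the spring plate.
- lip_mid (a point): Lower front edge of the bay's black lip (-x end) for the bay in its middle place; fixed to the base, so the true lip is up to 12 mm off along x. At (-41, 0, 37) mm of the charger. Lip 4 mm thick (top 41 mm above bench), open slot below it down to the floor. The battery's tongue belongs in this slot.
- plate_mid (a point): Centre of the brass spring plate's front face when free, bay in its middle place (fixed to the base like lip_mid): (-42, 0, 30) mm of the charger. Plate 36 mm wide, top 9 mm above the floor. It gives way towards -x by up to 8 mm: 2 N to start, then 0.7 N per mm (damped: 1 N more per 10 mm/s), then a hard stop. It must go in over 3 mm before the 102 mm battery and tongue pass the toe wall.
- toe_mid (a point): Inner top edge of the bay's toe wall (+x end), bay in its middle place (fixed to the base like lip_mid): (57, 0, 39) mm of the charger; wall 6 mm thick. Side walls: inner faces at y = -24.5 and 24.5, tops 39 mm above the bench with a 45 degree lead-in 2.5 mm wide. Seated, the battery lies flat on the floor, x along the charger's x, its origin near x = 12 (plus the bay's shift).
- wood_block: Loose light wood block 100 x 40 x 35 mm, origin at the centre of its underside. Bystander, leave alone.
- carton: Loose small yellow carton 50 x 50 x 65 mm with a pale band, no tongue, origin at the centre of its underside. Bystander, leave alone.
- hammer: Loose hammer 240 mm long lying along its x, head at +x, origin under its middle. Bystander, leave alone.
There are look-alikes about, which are no part of the job. Of the things shaped like the battery, the yellow one is meant. Of the things that look like the charger, take the one that is farthest to the robot's left at the start.

How it is judged:
On the way:
1. the battery's tongue is down in the bay, below the lip's level, while the battery is still tilted toe end up by more than 4 degrees (z of tongue_tip in the frame of charger between 0.02 and 0.031 m and x of tongue_tip in the frame of charger between -0.069 and -0.001 m and angle between battery's own z axis and vertical above 0.07 rad), for 0.1 s.
At the end, for the whole second after the job is handed in: The battery rests released in the bay, tongue under the lip: underside within 2.5 mm of the bay floor at middle and tongue, tilt under 2.3 degrees, x along the charger's x within 4.5 degrees, origin -8 to 30 mm along the charger's x from its origin and within 5 mm of its middle line (z of each of battery, tongue_tip in the frame of charger below 0.0275 m and z of tongue_tip in the frame of charger above 0.022 m and x of battery in the frame of charger between -0.008 and 0.03 m and y of battery in the frame of charger between -0.005 and 0.005 m and angle between battery's own z axis and vertical below 0.04 rad and angle between the x axis of battery and the x axis of charger, either way round below 0.08 rad and linear speed of battery below 0.02 m/s); the robot touches nothing.
It fails at once if more than 15 N between battery and charger while the battery is tilted more than 4 degrees (contact force between battery and charger above 15 N and angle between battery's own z axis and vertical above 0.07 rad).
It fails at once if more than 60 N between battery and charger (contact force between battery and charger above 60 N).
It fails at once if a bystander (wood block, carton or hammer) moved more than 20 mm (distance of any of wood_block, carton, hammer from where it was at the start of the episode above 0.02 m).
It also fails if it takes over 54 s, if anything falls off the work surface, if the arm or the gripper's body presses on something with over 40 N, if the wrist force passes 120 N, or if a joint passes its speed limit or range.

### The arm

A 6-joint arm with a two-finger parallel gripper is mounted at the origin on the work surface. World frame = base frame: x ahead of the robot, y to its left, z up, the work surface at z = 0. Lengths are in m, angles in rad, forces in N, time in s.
With the tool pointing down it reaches from about 0.35 to 0.975 m from the base axis. Payload 4.9 kg.
Tool frame: the origin (TCP) lies midway between the tips of the shut fingers; the grasp point (between the pads) lies manip.grip_depth behind it (manip.grip_depth is the distance from the TCP to the grasp point, in m); z points along the fingers, x is the direction in which the jaws open and shut, and the axes are right-handed (so a half turn about z gives the same grasp; the last joint's range is limited). The gripper opens to 85 mm and grips with 20 to 120 N. Pads are 22 mm wide; open, the fingers measure 114 mm over their backs; the gripper's body (76 mm by 85 mm) begins 54 mm behind the grasp point. The pads swing forward as they close: fully open they stand 13 mm farther back than shut.
Start: joints at [-1.421, 0.053, 1.613, -0, 1.476, -0.119], TCP at [0.166, -0.603, 0.231] pointing down, gripper open.
Joint ranges: [-3.01, 3.01], [-1.01, 2.22], [0.06, 2.58], [-1.02, 4.17], [0.09, 2.62], [-3.14, 3.14]. Speed limits (rad/s): [2.57, 2.57, 3.14, 3.14, 3.14, 3.14].

### API

Orientations are given as a unit quaternion [w, x, y, z].
In Python, from plant import state, grab_frame, ticket, manip gives the robot as it stands.
- The arm moves only by the tool carry_out, never from a script. Its argument "moves" is a list that holds one entry, the list of rows, each a list of 7 numbers: the turn, a rotation vector about the tool's x, y, z each as a share of 5 degrees, from -1 to 1, then the shift along the tool's x, y, z each as a share of 0.04 m, from -1 to 1, then the gripper command: -1 is shut, 1 is fully open, values between are in proportion. A call has 1 to 8 rows; each row shifts and turns the commanded pose from where the row before left it, along the tool's axes as they then stand; what a row does not reach is not made up. A row lasts 1/12 s, in which the tool goes at most 41.7 mm and 7.16 degrees, less where a joint would pass 70% of its speed; a pose out of reach is approached as far as the arm can. A call with a number of a shift or a turn outside -1 to 1 is refused whole. A call with a gripper value outside its range is refused whole. The fingers move at their own pace and stop on an object; the grip force is fixed at half the most. Time passes only in rows, so rows that do not move let the fingers close. It gives the time, the measured TCP pose, the force and the opening at its end, in the units of the state.
- state(): the state, without advancing time (a new reading comes with each control period).
- grab_frame(name): name is "side" or "top"; returns a dict with "frame" (384x512x3 uint8, red, green, blue), "z_map" (384x512 float32, m along the optical axis (not along the pixel's ray), 0 where there is no reading), "K" (3x3 intrinsics, pixels), "world_from_camera" (4x4, takes a point from camera to world coordinates). Camera axes: x right, y down, z forward; pixel columns grow to the right and rows downward; lengths in m; the calibration is good to about 2 mm. A picture is of the moment at which its call begins.
- ticket.job_done(): hands the job in, once; it reports no verdict.
The state is a dict: "time": time; "joint_pos": joint angles; "joint_vel": joint speeds; "joint_efforts": joint torques, N m; "tool_pos": TCP position; "tool_rot": TCP orientation; "contact_force": force on the tool from outside, world axes, zero at the start; "ft_torque": the same for the moment, N m; "gripper_width": opening from 0.0 (shut) to 1.0 (fully open).
Only numpy, scipy, OpenCV 4.12 (cv2) and the standard library are available. Lean on these libraries where they do the work, as an engineer would, in place of code of your own. Each camera call takes 0.05 s, during which the arm holds its last target.

## Working session

There is one attempt and no reset: what is moved stays moved. The work goes in short steps, Python scripts to look and compute and a tool call to move; the robot and the scene stay as the last step left them, time stands still between calls to the robot, and variables do not carry over. Pictures are saved under pics/ and viewed, and the job is handed in when it is done.

Besides the shell and the picture viewer there is one more tool, called as a command line: name --argument value ..., lists and objects as JSON in quotes. carry_out: Moves the arm, as the interface text tells. Shift numbers are shares of 0.04 m and turn numbers shares of 5 degrees, none past 1 either way. Its arguments: {"type":"object","properties":{"moves":{"type":"array"}},"required":["moves"]}

```bash
mkdir -p pics; ls
python3 - <<'E'
from plant import state, grab_frame, ticket, manip
import cv2,numpy as np
print(state()); print(manip, getattr(manip,'grip_depth',None))
for n in("side","top"):
    f=grab_frame(n); cv2.imwrite(f"pics/{n}0.png",f["frame"][:,:,::-1]); np.savez(f"{n}0.npz",**f)
    print(n,f["K"].tolist(),np.round(f["world_from_camera"],4).tolist())
E
```

```text
pics
{'time': 0.0, 'joint_pos': array([-1.42100474e+00,  5.33284593e-02,  1.61429763e+00, -5.13013030e-06,
        1.47599867e+00, -1.19034589e-01]), 'joint_vel': array([-1.32503504e-03,  1.40425878e-03, -7.56613572e-05,  5.57492536e-04,
       -2.15567118e-04, -5.72338605e-04]), 'joint_efforts': array([ 1.99771762e-05, -3.93683231e+01, -3.70174563e+01, -8.63173204e-05,
        7.13426038e-03,  4.31440526e-06]), 'tool_pos': array([ 0.16588433, -0.6019365 ,  0.23007846]), 'tool_rot': array([-7.05491702e-04,  7.95486997e-01, -6.05969806e-01, -7.31198929e-04]), 'contact_force': array([0.53662624, 0.13491487, 0.31196241]), 'ft_torque': array([ 0.02753418, -0.021177  ,  0.01327744]), 'gripper_width': 1.0012578177116236}
<Robot object at 0x7fd1db9cba10> 0.0187
side [[456.6790046823087, 0.0, 258.2123312225086], [0.0, 456.6790046823087, 192.99707814406614], [0.0, 0.0, 1.0]] [[-0.946, -0.1979, 0.2566, 0.1099], [-0.3241, 0.5785, -0.7485, 1.0436], [-0.0003, -0.7913, -0.6114, 0.9057], [0.0, 0.0, 0.0, 1.0]]
top [[413.91447113427705, 0.0, 260.55296278061934], [0.0, 413.91447113427705, 192.35258161817092], [0.0, 0.0, 1.0]] [[-0.016, -0.9951, 0.0981, 0.389], [-0.9999, 0.0153, -0.008, 0.0005], [0.0065, -0.0982, -0.9951, 1.2515], [0.0, 0.0, 0.0, 1.0]]
```

View pics/side0.png

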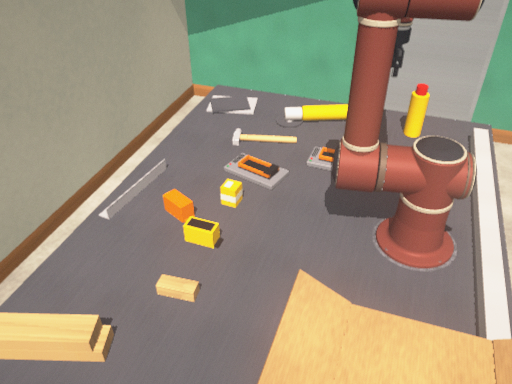

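View pics/top0.png

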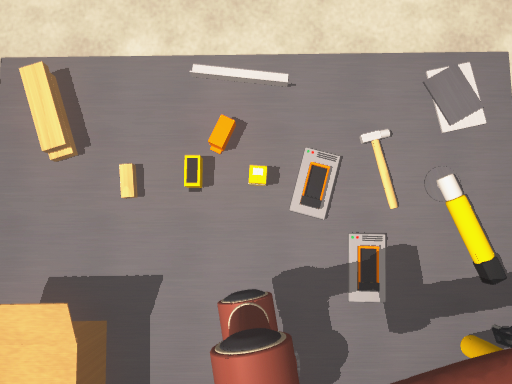

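Candidates in the top view. Battery-shaped: yellow (194,171), orange (222,133), and the yellow carton with a pale band (258,175). Chargers: (316,183) and (368,268). I choose the yellow one at (194,171) and the leftmost charger at (316,183), and will check both in close crops.

Run:
```python
import cv2,numpy as np
t=cv2.imread("pics/top0.png"); s=cv2.imread("pics/side0.png")
a=cv2.resize(t[145:200,170:225],(400,400),interpolation=cv2.INTER_CUBIC)
b=cv2.resize(t[140:225,280:350],(330,400),interpolation=cv2.INTER_CUBIC)
cv2.imwrite("pics/c1.png",np.hstack([a,b]))
a=cv2.resize(s[205:255,170:230],(390,325),interpolation=cv2.INTER_CUBIC)
b=cv2.resize(s[145:195,218:298],(400,325),interpolation=cv2.INTER_CUBIC)
cv2.imwrite("pics/c2.png",np.hstack([a,b]))
```

```text
(no output)
```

View pics/c1.png

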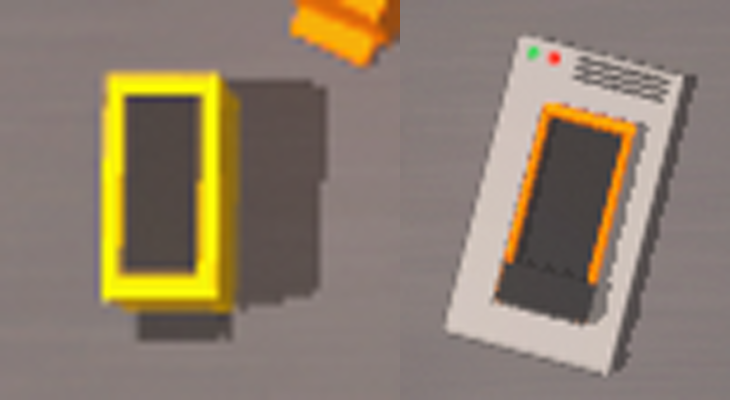

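View pics/c2.png

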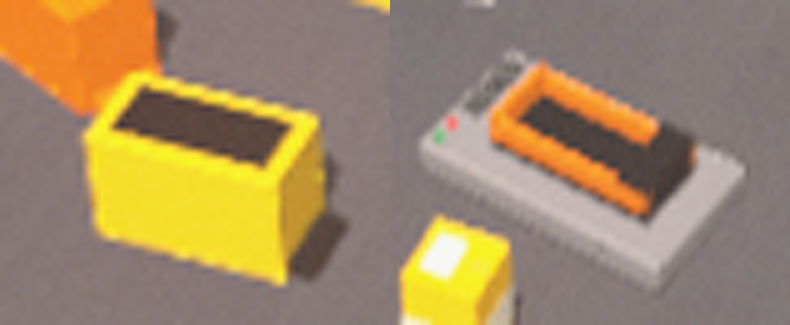

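The crops confirm the choices. The battery is yellow with a black top, and its tongue is at the robot end (~(192,189)). The charger's lip (black) is also at the robot end, and its LEDs are at the far end. Now I'll measure both.

```bash
cat > h.py <<'E'
import cv2,numpy as np
def load(n): return dict(np.load(n))
def ray(f,uv,z):
    K=f["K"];T=f["world_from_camera"];uv=np.atleast_2d(np.asarray(uv,float))
    d=np.c_[uv,np.ones(len(uv))]@np.linalg.inv(K).T@T[:3,:3].T
    o=T[:3,3]; return o+d*((z-o[2])/d[:,2:3])
def proj(f,p):
    T=np.linalg.inv(f["world_from_camera"]);c=np.atleast_2d(p)@T[:3,:3].T+T[:3,3];q=c@f["K"].T;return q[:,:2]/q[:,2:3]
E
python3 - <<'E'
from h import *
f=load("top0.npz");hsv=cv2.cvtColor(f["frame"],cv2.COLOR_RGB2HSV);zm=f["z_map"];T=f["world_from_camera"]
v,u=np.mgrid[:384,:512];uv=np.c_[u.ravel(),v.ravel()]
d=np.c_[uv,np.ones(len(uv))]@np.linalg.inv(f["K"]).T*zm.reshape(-1,1)
P=(d@T[:3,:3].T+T[:3,3]).reshape(384,512,3);H=P[:,:,2]
def rep(name,m,z):
    c,_=cv2.findContours(m.astype(np.uint8),0,1);c=max(c,key=cv2.contourArea)
    pts=ray(f,c[:,0,:],z)[:,:2]
    r=cv2.minAreaRect((pts*1000).astype(np.float32));print(name,r,m.sum());print(np.round(cv2.boxPoints(r),1).tolist())
box=lambda x0,x1,y0,y1:(u>=x0)&(u<x1)&(v>=y0)&(v<y1)
print("H batt",np.median(H[165:175,190:198]),"base",H[150:216:6,300],"bench",H[200,250])
b=box(175,215,145,200)
rep("batt top",b&(H>0.048),0.058)
m=b&(H>0.005);rep("batt any",m,0.004)
c=box(280,350,140,225)
rep("base",c&(H>0.012),0.02)
o=c&(hsv[:,:,0]<20)&(hsv[:,:,1]>150)&(hsv[:,:,2]>120)
rep("orange",o,0.039)
rep("wall h",c&(H>0.031),0.039)
print(np.round(H[150:215:3,300:335:3]*1000).astype(int))
rep("carton",box(245,270,160,190)&(H>0.05),0.065)
E
```

```text
H batt 0.0576871090554526 base [ 0.00014372 -0.00454825  0.00185962  0.01733972  0.02187798  0.02023275
  0.01941829  0.02495523  0.01731913  0.014503    0.01561628] bench 0.0016768135377669413
batt top ((575.2330322265625, 189.29788208007812), (46.59315490722656, 88.7437744140625), 89.90345764160156) 509
[[530.7999877929688, 166.10000610351562], [619.5999755859375, 165.89999389648438], [619.5999755859375, 212.5], [530.9000244140625, 212.6999969482422]]
batt any ((573.1906127929688, 193.22189331054688), (113.8734359741211, 57.70761489868164), 0.12040301412343979) 676
[[516.2000122070312, 222.0], [516.2999877929688, 164.1999969482422], [630.2000122070312, 164.5], [630.0999755859375, 222.1999969482422]]
base ((537.3764038085938, -169.9244384765625), (112.87847900390625, 199.47947692871094), 74.19955444335938) 2430
[[426.0, -197.10000610351562], [618.0, -251.39999389648438], [648.7000122070312, -142.8000030517578], [456.79998779296875, -88.5]]
orange ((541.701416015625, -172.34422302246094), (59.31089401245117, 104.83595275878906), 74.30302429199219) 192
[[483.20001220703125, -186.69999
[... 1062 characters left out ...]
  24  18  15  16   1]
 [ 25  36  23  25  21  21  23  30  21  18  20  -5]
 [ 24  38  24  26  26  27  21  38  18  15  19  -2]
 [ 17  38  40  45  43  21  24  40  18  24  -2  -1]
 [ 29  43  40  41  38  42  40  38  20  16   2  -2]
 [ 15  41  42  41  41  39  41  22  21  19   2  -4]
 [ 17  19  17  21  21  39  39  17  16  17  -3   2]
 [ 16  23  19  19  19  19  19  21  24 -10   2  -1]
 [ 13  15  17  19  17  20  18  20  18   0   1   0]]
carton ((557.1470947265625, -0.24009323120117188), (49.697113037109375, 54.35990905761719), 85.28506469726562) 305
[[528.0, -22.799999237060547], [582.2000122070312, -27.200000762939453], [586.2999877929688, 22.299999237060547], [532.0999755859375, 26.799999237060547]]
```

```bash
cat > prof.py <<'E'
from h import *
f=load("top0.npz");im=f["frame"].astype(np.float32)
yaw=np.deg2rad(-15.6);c0=np.array([.5374,-.1699]);ex=np.array([np.cos(yaw),np.sin(yaw)]);ey=np.array([-ex[1],ex[0]])
def prof(f,z,xs,ys):
    X,Y=np.meshgrid(xs,ys);p=np.c_[c0+X.reshape(-1,1)*ex+Y.reshape(-1,1)*ey,np.full(X.size,z)]
    uv=proj(f,p).astype(np.float32)
    return cv2.remap(f["frame"].astype(np.float32),uv[:,0].reshape(X.shape),uv[:,1].reshape(X.shape),cv2.INTER_LINEAR)
def edges(v,xs,th=8):
    g=np.gradient(cv2.GaussianBlur(v.reshape(1,-1),(0,0),1.5).ravel(),xs*1000);out=[]
    for i in range(1,len(g)-1):
        if abs(g[i])>th and abs(g[i])>=abs(g[i-1]) and abs(g[i])>abs(g[i+1]): out.append((round(xs[i]*1000,1),round(float(g[i]),1)))
    return out
if __name__=="__main__":
  for n in("top0.npz","side0.npz"):
    f=load(n);print(n)
    xs=np.arange(-.115,.115,.0005)
    for z,ys,nm in((.02,np.arange(.036,.048,.002),"base +y side"),(.02,np.arange(-.048,-.036,.002),"base -y side"),(.039,np.arange(-.018,.018,.002),"bay")):
        p=prof(f,z,xs,ys).mean(0); print(nm,"R",edges(p[:,0],xs,4),"B",edges(p[:,2],xs,4),"R-B",edges(p[:,0]-p[:,2],xs,5))
    ys=np.arange(-.07,.07,.0005)
    for z,x0,nm in((.02,np.arange(-.095,-.08,.002),"base low end"),(.02,np.arange(.065,.072,.001),"base hi"),(.039,np.arange(-.02,.03,.002),"bay")):
        p=prof(f,z,x0,ys).mean(1); print(nm,"R",edges(p[:,0],ys,4),"R-B",edges(p[:,0]-p[:,2],ys,5))
E
python3 prof.py
```

```text
top0.npz
base +y side R [(np.float64(-98.0), 17.3), (np.float64(87.0), -12.0), (np.float64(93.0), 14.9), (np.float64(98.5), -16.1)] B [(np.float64(-98.0), 15.3), (np.float64(87.0), -8.0), (np.float64(93.0), 10.0), (np.float64(98.5), -14.8)] R-B []
base -y side R [(np.float64(-98.5), 17.8), (np.float64(-70.5), -7.8), (np.float64(-67.0), -5.2), (np.float64(-63.0), -4.5), (np.float64(-42.0), 6.5), (np.float64(62.5), 9.1), (np.float64(78.5), -19.1), (np.float64(82.5), 9.8), (np.float64(85.5), -11.2), (np.float64(88.5), 10.5), (np.float64(91.5), -10.4), (np.float64(94.5), 17.4), (np.float64(98.5), -16.7)] B [(np.float64(-98.5), 15.8), (np.float64(-70.5), -7.1), (np.float64(-67.0), -4.4), (np.float64(-42.0), 5.3), (np.float64(62.5), 8.4), (np.float64(78.5), -17.1), (np.float64(82.5), 8.7), (np.float64(85.5), -9.9), (np.float64(88.5), 9.3), (np.float64(91.5), -9.4), (np.float64(94.5), 15.4), (np.float64(98.5), -14.9)] R-B []
bay R [(np.float64(-99.5), 17.2), (np.float64(-74.5), -27.7), (np.float64(48.5), 35.8), (np.float64(56.5), -9.7), (np.float64(74.5), -19.8), (np.float64(78.0), 8.4), (n
[... 1646 characters left out ...]
2.8), (np.float64(-50.5), 7.0), (np.float64(34.5), 12.0), (np.float64(57.5), -16.1)] B [(np.float64(-88.5), -14.4), (np.float64(51.5), 15.1), (np.float64(60.0), -5.8)] R-B [(np.float64(-50.5), 7.3), (np.float64(34.5), 13.6), (np.float64(54.0), -19.3)]
base low end R [(np.float64(-55.0), 7.0), (np.float64(58.0), -4.8)] R-B []
base hi R [(np.float64(-58.0), 11.8), (np.float64(57.5), -4.9)] R-B [(np.float64(-57.5), 15.4), (np.float64(10.5), -14.0)]
bay R [(np.float64(-32.0), 16.5), (np.float64(-7.0), -19.1), (np.float64(22.5), 24.8), (np.float64(44.5), -13.8), (np.float64(52.5), 7.7)] R-B [(np.float64(-31.5), 19.8), (np.float64(-7.0), -20.6), (np.float64(22.5), 26.2), (np.float64(45.5), -22.7)]
```

carry_out --moves '[[[0, 0, 0.77, 0, 0, 0, 1], [0, 0, 0.77, 0, 0, 0, 1], [0, 0, 0.77, 0, 0, 0, 1], [0, 0, 0.77, 0, 0, 0, 1], [0, 0, 0, -0.9, -0.46, 0, 1], [0, 0, 0, -0.9, -0.46, 0, 1], [0, 0, 0, -0.9, -0.46, 0, 1], [0, 0, 0, -0.9, -0.46, 0, 1]]]'

```text
time: 0.77
tool_pos: [0.2398, -0.4567, 0.2304]
tool_rot: [0.0, -0.707, 0.707, 0.001]
contact_force: [0.5, -0.1, 0.6]
gripper_width: 0.999
```

Run:
```python
import prof; from prof import *
prof.c0=np.array([.576,.190]);prof.ex=np.array([1.,0]);prof.ey=np.array([0,1.])
for n in("top0.npz","side0.npz"):
    f=load(n);print(n)
    xs=np.arange(-.07,.06,.0005)
    for ys,nm in((np.arange(-.016,-.002,.002),"x -y"),(np.arange(.002,.016,.002),"x +y")):
        p=prof.prof(f,.058,xs,ys).mean(0);print(nm,"R",edges(p[:,0],xs,5),"R-B",edges(p[:,0]-p[:,2],xs,8))
    ys=np.arange(-.05,.05,.0005)
    for x0,nm in((np.arange(-.035,-.01,.002),"y lo"),(np.arange(.01,.035,.002),"y hi")):
        p=prof.prof(f,.058,x0,ys).mean(1);print(nm,"R",edges(p[:,0],ys,5),"R-B",edges(p[:,0]-p[:,2],ys,8))
```

```text
top0.npzTraceback (most recent call last):
  File "<stdin>", line 7, in <module>
AttributeError: 'function' object has no attribute 'prof'
```

carry_out --moves '[[[0, 0, 0, -0.9, -0.467, 0, 1], [0, 0, 0, -0.9, -0.467, 0, 1], [0, 0, 0, -0.9, -0.467, 0, 1], [0, 0, 0, -0.9, -0.467, 0, 1], [0, 0, 0, -0.9, -0.467, 0, 1], [0, 0, 0, -0.9, -0.467, 0, 1], [0, 0, 0, -0.9, -0.467, 0, 1], [0, 0, 0, -0.9, -0.467, 0, 1]]]'

```text
time: 1.43
tool_pos: [0.3892, -0.1685, 0.231]
tool_rot: [0.0, -0.707, 0.707, -0.0]
contact_force: [1.0, -1.0, -0.4]
gripper_width: 1.0
```

carry_out --moves '[[[0, 0, 0, -0.9, -0.467, 0, 1], [0, 0, 0, -0.9, -0.467, 0, 1], [0, 0, 0, -0.9, -0.467, 0, 1], [0, 0, 0, -0.9, -0.467, 0, 1], [0, 0, 0, -0.9, -0.467, 0, 1], [0, 0, 0, -0.9, -0.467, 0, 1], [0, 0, 0, -0.9, -0.467, 0, 1], [0, 0, 0, -0.9, -0.467, 0, 1]]]'

```text
time: 2.1
tool_pos: [0.5387, 0.1197, 0.2308]
tool_rot: [0.0, 0.707, -0.707, -0.0]
contact_force: [0.7, -0.1, 0.9]
gripper_width: 1.006
```

Run:
```python
import prof as M; from h import *
edges=M.edges
M.c0=np.array([.576,.190]);M.ex=np.array([1.,0]);M.ey=np.array([0,1.])
for n in("top0.npz","side0.npz"):
    f=load(n);print(n)
    xs=np.arange(-.07,.06,.0005)
    for ys,nm in((np.arange(-.016,-.002,.002),"x -y"),(np.arange(.002,.016,.002),"x +y")):
        p=M.prof(f,.058,xs,ys).mean(0);print(nm,"R",edges(p[:,0],xs,5),"R-B",edges(p[:,0]-p[:,2],xs,8))
    ys=np.arange(-.05,.05,.0005)
    for x0,nm in((np.arange(-.035,-.01,.002),"y lo"),(np.arange(.01,.035,.002),"y hi")):
        p=M.prof(f,.058,x0,ys).mean(1);print(nm,"R",edges(p[:,0],ys,5),"R-B",edges(p[:,0]-p[:,2],ys,8))
```

```text
top0.npz
x -y R [(np.float64(-64.0), -15.9), (np.float64(-52.0), 19.5), (np.float64(-46.5), 24.6), (np.float64(-37.5), -25.2), (np.float64(36.0), 46.3), (np.float64(44.5), -25.5)] R-B [(np.float64(-52.0), 29.8), (np.float64(-47.0), 25.1), (np.float64(-37.5), -37.1), (np.float64(36.0), 63.1), (np.float64(44.5), -45.8)]
x +y R [(np.float64(-63.5), -10.1), (np.float64(-52.0), 17.0), (np.float64(-46.5), 23.8), (np.float64(-37.0), -31.7), (np.float64(36.0), 50.5), (np.float64(45.0), -26.2)] R-B [(np.float64(-52.0), 31.7), (np.float64(-46.5), 24.9), (np.float64(-37.5), -47.4), (np.float64(36.0), 68.5), (np.float64(45.0), -46.9)]
y lo R [(np.float64(-28.5), 8.9), (np.float64(-22.5), 26.8), (np.float64(-14.0), -44.0), (np.float64(15.5), 35.5), (np.float64(24.0), -36.1)] R-B [(np.float64(-28.5), 21.1), (np.float64(-22.5), 26.8), (np.float64(-14.0), -58.1), (np.float64(15.5), 48.4), (np.float64(24.0), -71.5)]
y hi R [(np.float64(-31.0), 11.9), (np.float64(-22.5), 27.4), (np.float64(-16.5), -33.4), (np.float64(15.0), 43.1), (np.float64(24.0), -30.0)] R-B [(np.float64(-31.0), 24.3), (np.float64(
[... 239 characters left out ...]
-40.0), -22.1), (np.float64(32.0), 28.1)]
x +y R [(np.float64(-62.0), 11.0), (np.float64(-50.0), 12.4), (np.float64(-39.5), -30.1), (np.float64(32.0), 31.4), (np.float64(42.5), -8.6)] R-B [(np.float64(-64.5), 15.4), (np.float64(-62.5), 15.1), (np.float64(-50.0), 13.9), (np.float64(-39.5), -32.1), (np.float64(32.5), 33.9), (np.float64(42.5), -14.3)]
y lo R [(np.float64(-22.0), 20.2), (np.float64(-12.5), -28.0), (np.float64(16.0), 28.7)] R-B [(np.float64(-21.5), 27.5), (np.float64(-12.5), -29.5), (np.float64(16.0), 30.3)]
y hi R [(np.float64(-23.0), 15.1), (np.float64(-13.5), -23.7), (np.float64(15.0), 26.9)] R-B [(np.float64(-23.0), 21.3), (np.float64(-13.5), -24.9), (np.float64(15.0), 29.1)]
```

carry_out --moves '[[[0, 0, 0, -0.89, -0.454, 0, 1], [0, 0, 0, -0.89, -0.454, 0, 1], [0, 0, 0, 0, 0, 0.9, 1], [0, 0, 0, 0, 0, 0.9, 1], [0, 0, 0, 0, 0, 0.9, 1], [0, 0, 0, 0, 0, 0.9, 1], [0, 0, 0, 0, 0, 0, 1], [0, 0, 0, 0, 0, 0, 1]]]'

```text
time: 2.77
tool_pos: [0.5725, 0.1882, 0.0846]
tool_rot: [0.003, 0.707, -0.707, -0.002]
contact_force: [-0.1, 0.7, 0.6]
gripper_width: 1.001
```

Run:
```python
from plant import *
import cv2,numpy as np
f=grab_frame("side");cv2.imwrite("pics/s1.png",cv2.resize(f["frame"][120:300,130:330,::-1],(800,600)[:1]+(720*1//1,) if 0 else (660,594)))
s=state();print(s["tool_pos"],s["joint_pos"])
```

```text
[0.5748456  0.18866326 0.08779052] [1.94158748e-01 1.34753657e-01 1.77535882e+00 2.64156178e-05
 1.23188049e+00 1.76495892e+00]
```

View pics/s1.png

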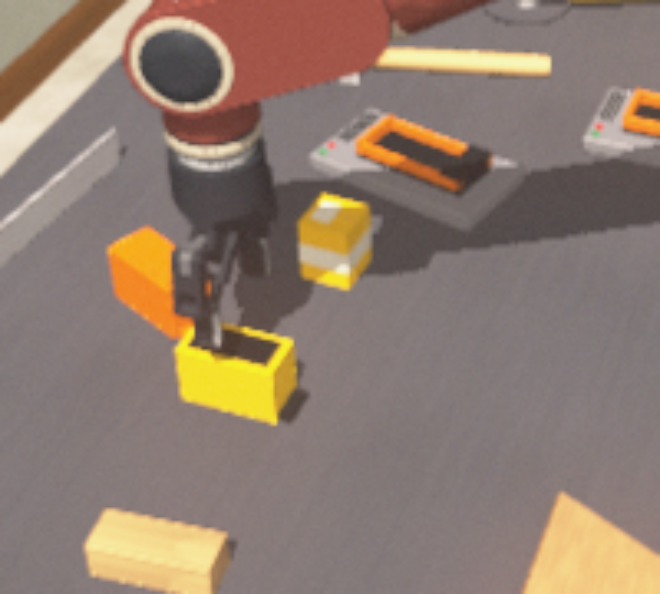

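carry_out --moves '[[[0, 0, 0, -0.05, 0, 0.6, 1], [0, 0, 0, 0, 0, 0.6, 1], [0, 0, 0, 0, 0, 0.4, 1], [0, 0, 0, 0, 0, 0, 1], [0, 0, 0, 0, 0, 0, 1], [0, 0, 0, 0, 0, 0, 1]]]'

```text
time: 3.32
tool_pos: [0.5773, 0.1911, 0.0268]
tool_rot: [0.002, -0.707, 0.707, -0.002]
contact_force: [-0.8, -0.1, -0.4]
gripper_width: 1.002
```

Run:
```python
from plant import *
import cv2,numpy as np
for i in range(3):
    f=grab_frame("top");s=state();print(s["time"],s["tool_pos"],s["tool_rot"])
cv2.imwrite("pics/t1.png",cv2.resize(f["frame"][120:230,150:350,::-1],(800,440)))
```

```text
3.3667 [0.57722181 0.19111637 0.02675936] [ 0.00229857 -0.70707989  0.7071283  -0.00152013]
3.4167 [0.57694744 0.19108448 0.0263968 ] [ 0.00209199 -0.70709905  0.70711005 -0.00138996]
3.4667 [0.57655492 0.19100558 0.02591661] [ 0.00175609 -0.70710358  0.70710685 -0.00116185]
```

View pics/t1.png

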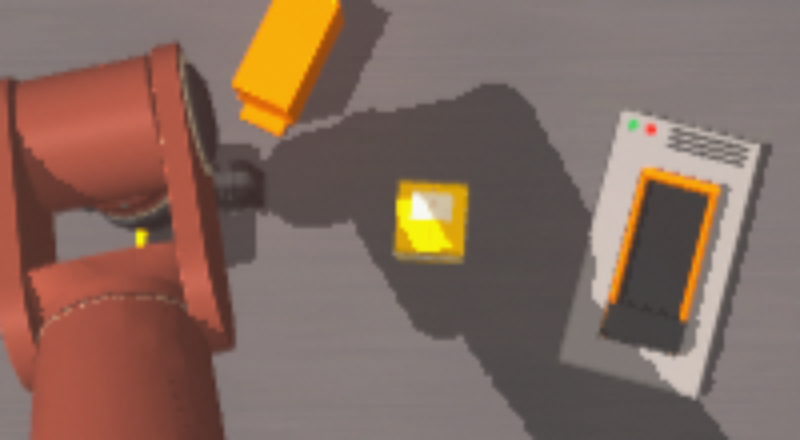

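carry_out --moves '[[[0, 0, 0, 0, 0, 0, -1], [0, 0, 0, 0, 0, 0, -1], [0, 0, 0, 0, 0, 0, -1], [0, 0, 0, 0, 0, 0, -1], [0, 0, 0, 0, 0, 0, -1], [0, 0, 0, 0, 0, 0, -1], [0, 0, 0, 0, 0, 0, -1], [0, 0, 0, 0, 0, 0, -1]]]'

```text
time: 4.13
tool_pos: [0.5752, 0.1907, 0.0238]
tool_rot: [-0.0, 0.707, -0.707, 0.0]
contact_force: [0.2, -1.0, 4.5]
gripper_width: 0.528
```

Run:
```python
from plant import *
s=state();print({k:v for k,v in s.items() if k not in("joint_vel","joint_efforts")})
```

```text
{'time': 4.1333, 'joint_pos': array([ 1.97379370e-01,  2.20283879e-01,  1.79912125e+00, -2.13374899e-04,
        1.12136890e+00,  1.76824354e+00]), 'tool_pos': array([0.57522713, 0.19065017, 0.02384452]), 'tool_rot': array([-2.87260009e-04,  7.07115480e-01, -7.07097957e-01,  3.07010106e-04]), 'contact_force': array([ 0.20760284, -1.00867027,  4.46286103]), 'ft_torque': array([-0.18814996,  0.08538605, -0.008701  ]), 'gripper_width': 0.5278455926565864}
```

```bash
cat > plan.py <<'E'
import numpy as np,sys
from scipy.spatial.transform import Rotation as R
C=np.array([.5371,-.1712,0]);YAW=-15.8
RC=R.from_euler('z',YAW,degrees=True)
# battery in tool: axes x_b=-ytool, y_b=-xtool, z_b=-ztool
TB=R.from_matrix(np.array([[0,-1,0],[-1,0,0],[0,0,-1.]])) # columns: battery axes in tool
OB=np.array([0,.0002,.0238])
def target(tip_mm,tilt,yawoff=0):
    RB=RC*R.from_euler('z',yawoff,degrees=True)*R.from_euler('y',-tilt,degrees=True)
    tip=C+RC.apply(np.array(tip_mm)/1000)
    org=tip-RB.apply([-.057,0,0])
    RT=RB*TB.inv()
    return org-RT.apply(OB),RT
def cur():
    from plant import state
    s=state();q=s["tool_rot"];return s["tool_pos"],R.from_quat([q[1],q[2],q[3],q[0]]),s
def batt(p,Rt):
    RB=Rt*TB;o=p+Rt.apply(OB);tip=o+RB.apply([-.057,0,0])
    inv=RC.inv();z=RB.apply([0,0,1]);e=(inv*RB).as_euler('ZYX',degrees=True)
    return inv.apply(tip-C)*1000,inv.apply(o-C)*1000,-e[1],e[0]
def rel(p,Rt,tp,tR):
    return np.rad2deg((Rt.inv()*tR).as_rotvec())/5,Rt.inv().apply(tp-p)/.04
def go(tip,tilt,yawoff=0):
    p,Rt,s=cur();b=batt(p,Rt);print("t",s["time"],"tip",b[0].round(2),"tilt",b[2].round(2),"yaw",b[3].round(2),"F_c",RC.inv().apply(s["contact_force"]).round(2),"M",RC.inv().apply(s["ft_torque"]).round(2),"gw",round(s["gripper_width"],3))
    tp,tR=target(tip,tilt,yawoff);a,d=rel(p,Rt,tp,tR);print("turn",a.round(3),"shift(cur axes)",d.round(3),"shift(final axes)",(tR.inv().apply(tp-p)/.04).round(3),"tcp target",tp.round(4))
E
cat > g.py <<'E'
import sys;from plan import *
a=[float(x) for x in sys.argv[1:]];go(a[:3],a[3])
E
```

```text
(no output)
```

carry_out --moves '[[[0, 0, 0, 0, 0, -0.3, -1], [0, 0, 0, 0, 0, -0.6, -1], [0, 0, 0, 0, 0, -0.8, -1], [0, 0, 0, 0, 0, -0.8, -1], [0, 0, 0, 0, 0, -0.5, -1], [0, 0, 0, 0, 0, 0, -1], [0, 0, 0, 0, 0, 0, -1]]]'

```text
time: 4.72
tool_pos: [0.5747, 0.1908, 0.1435]
tool_rot: [-0.0, 0.707, -0.707, 0.0]
contact_force: [-0.2, -0.1, -5.3]
gripper_width: 0.529
```

```bash
python3 g.py -37 0 90 0; python3 g.py -37 0 90 12
```

```text
t 4.7167 tip [-117.44  342.98  119.68] tilt 0.04 yaw 15.81 F_c [-0.18 -0.12 -5.27] M [0.03 0.01 0.05] gw 0.529
turn [-0.008  0.005  3.161] shift(cur axes) [9.188 0.455 0.74 ] shift(final axes) [ 8.964 -2.065  0.743] tcp target [ 0.5565 -0.1767  0.1138]
t 4.7167 tip [-117.44  342.98  119.68] tilt 0.04 yaw 15.81 F_c [-0.18 -0.12 -5.27] M [0.03 0.01 0.05] gw 0.529
turn [2.377 0.336 3.149] shift(cur axes) [9.145 0.604 0.455] shift(final axes) [ 8.964 -1.773  0.846] tcp target [ 0.5506 -0.175   0.1252]
```

carry_out --moves '[[[0, 0, 0, 0.5, 0.02, 0, -1], [0, 0, 0, 0.9, 0.05, 0, -1], [0, 0, 0, 0.95, 0.05, 0, -1], [0, 0, 0, 0.95, 0.05, 0, -1], [0, 0, 0, 0.95, 0.05, 0, -1], [0, 0, 0, 0.95, 0.05, 0, -1], [0, 0, 0, 0.95, 0.05, 0, -1], [0, 0, 0, 0.95, 0.05, 0, -1]]]'

```text
time: 5.38
tool_pos: [0.5571, -0.0943, 0.1391]
tool_rot: [0.001, 0.707, -0.707, -0.003]
contact_force: [1.2, 0.3, -3.7]
gripper_width: 0.529
```

carry_out --moves '[[[0, 0, 0, 0.95, 0.05, 0, -1], [0, 0, 0.79, 0.6, 0.03, 0, -1], [0, 0, 0.79, 0.3, 0.0, 0, -1], [0, 0, 0.79, 0.1, 0, 0, -1], [0, 0, 0.79, 0, 0, 0, -1], [0.8, 0, 0, 0, 0, 0, -1], [0.8, 0, 0, 0, 0, 0, -1], [0.8, 0, 0, 0, 0, 0, -1]]]'

```text
time: 6.05
tool_pos: [0.5532, -0.1703, 0.1388]
tool_rot: [0.062, -0.6, 0.794, -0.081]
contact_force: [0.3, -0.1, -4.2]
gripper_width: 0.53
```

carry_out --moves '[[[0, 0, 0, 0, 0, 0, -1], [0, 0, 0, 0, 0, 0, -1], [0, 0, 0, 0, 0, 0, -1], [0, 0, 0, 0, 0, 0, -1], [0, 0, 0, 0, 0, 0, -1], [0, 0, 0, 0, 0, 0, -1]]]'

```text
time: 6.55
tool_pos: [0.5559, -0.1714, 0.1434]
tool_rot: [0.063, -0.6, 0.793, -0.083]
contact_force: [-0.2, 0.1, -4.0]
gripper_width: 0.531
```

```bash
python3 g.py -37 0 55 12
python3 - <<'E'
from plant import *
import cv2
for n in("side","top"):
    f=grab_frame(n)
    c=f["frame"][110:230,190:330] if n=="side" else f["frame"][130:250,260:400]
    cv2.imwrite(f"pics/{n}2.png",cv2.resize(c[:,:,::-1],(630,540)))
E
```

```text
t 6.55 tip [-32.91   4.91 108.23] tilt 11.98 yaw 0.01 F_c [-0.21  0.09 -4.04] M [0.01 0.19 0.02] gw 0.531
turn [0.004 0.001 0.001] shift(cur axes) [0.123 0.377 1.28 ] shift(final axes) [0.123 0.377 1.28 ] tcp target [ 0.5506 -0.175   0.0902]
```

View pics/side2.png

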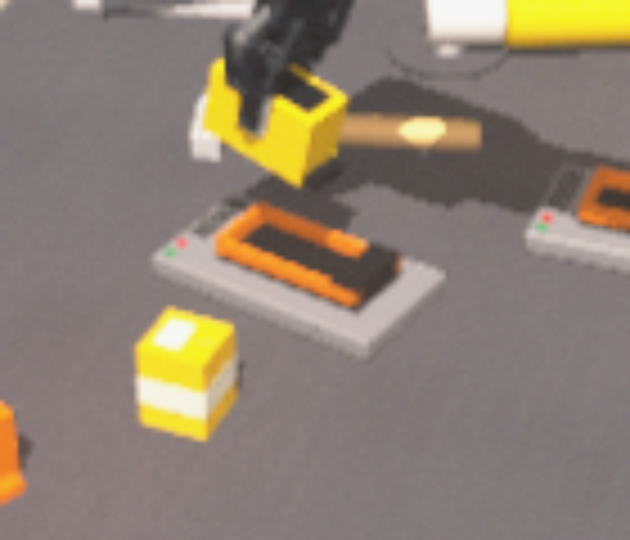

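View pics/top2.png

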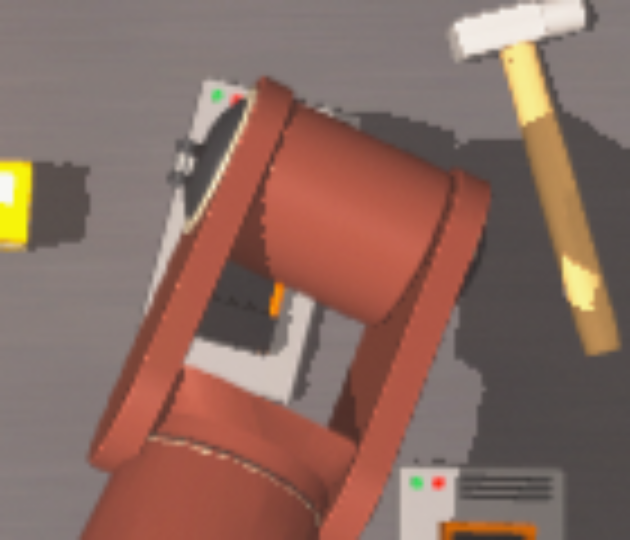

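The side view shows the battery (at about (280,120) in the crop) held nose-down above the bay, with its tongue end over the lip side. The other objects haven't moved. Descending.

carry_out --moves '[[[0, 0, 0, 0.123, 0.377, 0.4, -1], [0, 0, 0, 0, 0, 0.5, -1], [0, 0, 0, 0, 0, 0.38, -1], [0, 0, 0, 0, 0, 0, -1], [0, 0, 0, 0, 0, 0, -1], [0, 0, 0, 0, 0, 0, -1], [0, 0, 0, 0, 0, 0, -1], [0, 0, 0, 0, 0, 0, -1]]]'

```text
time: 7.32
tool_pos: [0.5511, -0.1753, 0.0919]
tool_rot: [0.064, -0.6, 0.793, -0.085]
contact_force: [0.3, -0.4, -4.7]
gripper_width: 0.534
```

carry_out --moves '[[[0, 0, 0, 0, 0, 0, -1], [0, 0, 0, 0, 0, 0, -1], [0, 0, 0, 0, 0, 0, -1]]]'

```text
time: 7.57
tool_pos: [0.5503, -0.175, 0.0905]
tool_rot: [0.063, -0.6, 0.793, -0.084]
contact_force: [-0.2, -0.1, -4.7]
gripper_width: 0.531
```

```bash
python3 g.py -37 0 42 12
python3 - <<'E'
from plant import *
import cv2,numpy as np
f=grab_frame("side");np.savez("side3.npz",**f)
c=f["frame"][130:200,210:300]
cv2.imwrite(f"pics/side3.png",cv2.resize(c[:,:,::-1],(720,560),interpolation=cv2.INTER_CUBIC))
E
```

```text
t 7.5667 tip [-3.73e+01 -3.00e-02  5.53e+01] tilt 12.03 yaw 0.0 F_c [-0.13 -0.19 -4.7 ] M [-0.03  0.23  0.03] gw 0.531
turn [-0.007 -0.001  0.001] shift(cur axes) [-0.001  0.062  0.328] shift(final axes) [-0.001  0.061  0.328] tcp target [ 0.5506 -0.175   0.0772]
```

View pics/side3.png

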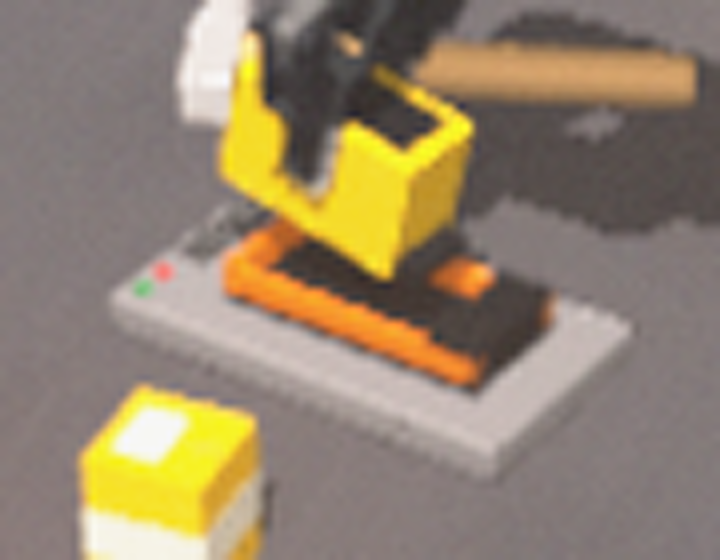

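Run:
```python
from plan import *; from h import *
p,Rt,s=cur();RB=Rt*TB;o=p+Rt.apply(OB);f=load("side3.npz")
pts={"nose low +y":[-.045,.023,0],"nose top +y":[-.045,.023,.058],"nose top -y":[-.045,-.023,.058],"toe low +y":[.045,.023,0],"toe top +y":[.045,.023,.058]}
def show(n,w):
    q=proj(f,w)[0];print(n,q.round(1),"crop",((q-[210,130])*8).round(0))
for k,v in pts.items(): show(k,o+RB.apply(v))
for k,v in {"base +y lo":[-100,55,20],"base -y lo":[-100,-55,20],"base +y hi":[100,55,20],"toe outer +y top (s=-5.5)":[57.5,29.5,39],"toe inner -y":[51.5,-24.5,39]}.items(): show(k,C+RC.apply(np.array(v)/1000))
```

```text
nose low +y [257.6 164.1] crop [380. 273.]
nose top +y [260.6 150.6] crop [405. 165.]
nose top -y [268.5 144.5] crop [468. 116.]
toe low +y [236.1 151.1] crop [209. 169.]
toe top +y [238.5 137.6] crop [228.  61.]
base +y lo [270.8 185.6] crop [486. 445.]
base -y lo [288.6 169.7] crop [629. 317.]
base +y hi [222.2 165.8] crop [ 98. 286.]
toe outer +y top (s=-5.5) [236.4 161.7] crop [211. 254.]
toe inner -y [247.1 155.1] crop [297. 201.]
```

carry_out --moves '[[[0, 0, 0, 0, 0.03, 0.16, -1], [0, 0, 0, 0, 0.03, 0.16, -1], [0, 0, 0, 0, 0, 0, -1], [0, 0, 0, 0, 0, 0, -1], [0, 0, 0, 0, 0, 0, -1], [0, 0, 0, 0, 0, 0, -1], [0, 0, 0, 0, 0, 0, -1], [0, 0, 0, 0, 0, 0, -1]]]'

```text
time: 8.28
tool_pos: [0.5506, -0.1751, 0.0774]
tool_rot: [0.063, -0.6, 0.793, -0.084]
contact_force: [-0.3, -1.4, -3.9]
gripper_width: 0.533
```

```bash
python3 g.py -37 0 32 12
```

```text
t 8.2833 tip [-3.691e+01 -3.000e-02  4.219e+01] tilt 12.03 yaw 0.0 F_c [ 0.04 -1.4  -3.9 ] M [-0.01  0.24  0.06] gw 0.533
turn [-0.006 -0.001  0.001] shift(cur axes) [-0.001  0.055  0.249] shift(final axes) [-0.001  0.055  0.249] tcp target [ 0.5506 -0.175   0.0672]
```

carry_out --moves '[[[0, 0, 0, 0, 0.018, 0.083, -1], [0, 0, 0, 0, 0.018, 0.083, -1], [0, 0, 0, 0, 0.018, 0.083, -1], [0, 0, 0, 0, 0, 0, -1], [0, 0, 0, 0, 0, 0, -1], [0, 0, 0, 0, 0, 0, -1], [0, 0, 0, 0, 0, 0, -1], [0, 0, 0, 0, 0, 0, -1]]]'

```text
time: 8.95
tool_pos: [0.5499, -0.1752, 0.0666]
tool_rot: [0.063, -0.6, 0.793, -0.083]
contact_force: [-1.8, -3.6, -5.1]
gripper_width: 0.532
```

```bash
python3 g.py -37 0 28 12
```

```text
t 8.95 tip [-37.6   -0.36  31.44] tilt 11.95 yaw 0.02 F_c [-0.81 -3.92 -5.06] M [-0.72  0.36  0.06] gw 0.532
turn [ 0.01  -0.008  0.005] shift(cur axes) [-0.008  0.004  0.086] shift(final axes) [-0.008  0.004  0.086] tcp target [ 0.5506 -0.175   0.0632]
```

carry_out --moves '[[[0, 0, 0, 0.03, 0, 0, -1], [0, 0, 0, 0, 0, 0, -1], [0, 0, 0, 0, 0, 0, -1], [0, 0, 0, 0, 0, 0, -1], [0, 0, 0, 0, 0, 0, -1]]]'

```text
time: 9.37
tool_pos: [0.5502, -0.1759, 0.0671]
tool_rot: [0.063, -0.6, 0.793, -0.083]
contact_force: [-0.4, 0.3, -4.1]
gripper_width: 0.525
```

```bash
python3 g.py -37 -1.2 28 12
```

```text
t 9.3667 tip [-37.06  -0.93  31.89] tilt 12.02 yaw -0.0 F_c [-0.45  0.16 -4.12] M [-0.04  0.3   0.01] gw 0.525
turn [-0.004  0.005 -0.001] shift(cur axes) [0.006 0.019 0.096] shift(final axes) [0.006 0.019 0.096] tcp target [ 0.5502 -0.1762  0.0632]
```

carry_out --moves '[[[0, 0, 0, 0.006, 0.01, 0.05, -1], [0, 0, 0, 0, 0.01, 0.05, -1], [0, 0, 0, 0, 0, 0, -1], [0, 0, 0, 0, 0, 0, -1], [0, 0, 0, 0, 0, 0, -1], [0, 0, 0, 0, 0, 0, -1]]]'

```text
time: 9.87
tool_pos: [0.5501, -0.1764, 0.0628]
tool_rot: [0.063, -0.6, 0.793, -0.083]
contact_force: [0.7, -0.3, -5.3]
gripper_width: 0.527
```

```bash
python3 g.py -37 -1.2 26 12
```

```text
t 9.8667 tip [-37.08  -1.45  27.65] tilt 12.01 yaw -0.0 F_c [ 0.79 -0.07 -5.27] M [-0.01  0.25 -0.05] gw 0.527
turn [-0.001  0.    -0.   ] shift(cur axes) [-0.006  0.006  0.041] shift(final axes) [-0.006  0.006  0.041] tcp target [ 0.5502 -0.1762  0.0612]
```

carry_out --moves '[[[0, 0, 0, 0, 0.004, 0.02, -1], [0, 0, 0, 0, 0.004, 0.02, -1], [0, 0, 0, 0, 0, 0, -1], [0, 0, 0, 0, 0, 0, -1], [0, 0, 0, 0, 0, 0, -1]]]'

```text
time: 10.28
tool_pos: [0.55, -0.1763, 0.0611]
tool_rot: [0.063, -0.6, 0.793, -0.083]
contact_force: [0.2, -0.4, -4.4]
gripper_width: 0.531
```

```bash
python3 g.py -45 -1.3 26 12
```

```text
t 10.2833 tip [-37.17  -1.43  25.97] tilt 12.0 yaw 0.0 F_c [ 0.28 -0.34 -4.44] M [ 0.    0.23 -0.04] gw 0.531
turn [0.001 0.    0.   ] shift(cur axes) [-0.003  0.191 -0.041] shift(final axes) [-0.003  0.191 -0.041] tcp target [ 0.5425 -0.1741  0.0612]
```

carry_out --moves '[[[0, 0, 0, 0, 0.048, -0.01, -1], [0, 0, 0, 0, 0.048, -0.01, -1], [0, 0, 0, 0, 0.048, -0.01, -1], [0, 0, 0, 0, 0.048, -0.01, -1], [0, 0, 0, 0, 0, 0, -1], [0, 0, 0, 0, 0, 0, -1], [0, 0, 0, 0, 0, 0, -1], [0, 0, 0, 0, 0, 0, -1]]]'

```text
time: 10.95
tool_pos: [0.5426, -0.1742, 0.0612]
tool_rot: [0.063, -0.6, 0.793, -0.083]
contact_force: [0.0, -1.1, -4.4]
gripper_width: 0.528
```

```bash
python3 g.py -48 -1.3 26 12
```

```text
t 10.95 tip [-44.89  -1.44  26.04] tilt 12.01 yaw 0.0 F_c [ 0.33 -1.08 -4.37] M [0.03 0.28 0.02] gw 0.528
turn [-0.002  0.     0.   ] shift(cur axes) [-0.003  0.076 -0.015] shift(final axes) [-0.003  0.076 -0.015] tcp target [ 0.5396 -0.1733  0.0612]
```

carry_out --moves '[[[0, 0, 0, 0, 0.025, -0.005, -1], [0, 0, 0, 0, 0.025, -0.005, -1], [0, 0, 0, 0, 0.025, -0.005, -1], [0, 0, 0, 0, 0, 0, -1], [0, 0, 0, 0, 0, 0, -1], [0, 0, 0, 0, 0, 0, -1]]]'

```text
time: 11.45
tool_pos: [0.5399, -0.1735, 0.0614]
tool_rot: [0.063, -0.6, 0.793, -0.084]
contact_force: [2.5, -0.3, -5.1]
gripper_width: 0.531
```

```bash
python3 g.py -50 -1.3 26 12
```

```text
t 11.45 tip [-47.63  -1.47  26.14] tilt 12.06 yaw 0.0 F_c [ 2.54  0.38 -5.11] M [ 0.05 -0.3  -0.01] gw 0.531
turn [-0.012 -0.001  0.   ] shift(cur axes) [-0.004  0.058 -0.007] shift(final axes) [-0.004  0.058 -0.007] tcp target [ 0.5377 -0.1727  0.0612]
```

carry_out --moves '[[[0, 0, 0, 0, 0.021, -0.004, -1], [0, 0, 0, 0, 0.021, -0.004, -1], [0, 0, 0, 0, 0.021, -0.004, -1], [0, 0, 0, 0, 0.021, -0.004, -1], [0, 0, 0, 0, 0, 0, -1], [0, 0, 0, 0, 0, 0, -1], [0, 0, 0, 0, 0, 0, -1]]]'

```text
time: 12.03
tool_pos: [0.5366, -0.1726, 0.0614]
tool_rot: [0.063, -0.6, 0.793, -0.084]
contact_force: [4.1, -0.3, -3.9]
gripper_width: 0.53
```

```bash
python3 g.py -53 -1.3 26 12
```

```text
t 12.0333 tip [-51.11  -1.49  26.16] tilt 12.05 yaw -0.0 F_c [ 4.    0.86 -3.94] M [ 0.05 -0.65  0.01] gw 0.53
turn [-0.01  -0.001 -0.   ] shift(cur axes) [-0.005  0.047 -0.005] shift(final axes) [-0.005  0.047 -0.005] tcp target [ 0.5348 -0.1719  0.0612]
```

carry_out --moves '[[[0, 0, 0, 0, 0.022, -0.004, -1], [0, 0, 0, 0, 0.022, -0.004, -1], [0, 0, 0, 0, 0, 0, -1], [0, 0, 0, 0, 0, 0, -1], [0, 0, 0, 0, 0, 0, -1], [0, 0, 0, 0, 0, 0, -1]]]'

```text
time: 12.53
tool_pos: [0.5351, -0.1722, 0.0614]
tool_rot: [0.064, -0.6, 0.793, -0.084]
contact_force: [5.9, -0.5, -5.0]
gripper_width: 0.531
```

```bash
python3 g.py -53 -1.3 26 8
```

```text
t 12.5333 tip [-52.55  -1.49  26.19] tilt 12.09 yaw -0.01 F_c [ 5.87  1.11 -5.01] M [ 0.15 -0.82  0.1 ] gw 0.531
turn [-0.819 -0.001 -0.001] shift(cur axes) [-0.005 -0.027  0.106] shift(final axes) [-0.005 -0.034  0.104] tcp target [ 0.5371 -0.1725  0.0575]
```

carry_out --moves '[[[-0.2, 0, 0, -0.001, -0.007, 0.026, -1], [-0.2, 0, 0, -0.001, -0.008, 0.026, -1], [-0.2, 0, 0, -0.001, -0.008, 0.026, -1], [-0.2, 0, 0, -0.001, -0.008, 0.026, -1], [0, 0, 0, 0, 0, 0, -1], [0, 0, 0, 0, 0, 0, -1], [0, 0, 0, 0, 0, 0, -1], [0, 0, 0, 0, 0, 0, -1]]]'

```text
time: 13.2
tool_pos: [0.5373, -0.1727, 0.0577]
tool_rot: [0.042, -0.602, 0.796, -0.057]
contact_force: [6.1, -1.1, -5.2]
gripper_width: 0.529
```

```bash
python3 g.py -53 -1.3 26 5
```

```text
t 13.2 tip [-52.66  -1.45  26.06] tilt 8.11 yaw 0.01 F_c [ 6.15  0.65 -5.22] M [ 0.09 -0.95  0.07] gw 0.529
turn [-0.622 -0.004  0.001] shift(cur axes) [-0.003 -0.022  0.079] shift(final axes) [-0.003 -0.026  0.077] tcp target [ 0.5386 -0.173   0.0547]
```

carry_out --moves '[[[-0.2, 0, 0, -0.001, -0.008, 0.026, -1], [-0.2, 0, 0, -0.001, -0.008, 0.026, -1], [-0.2, 0, 0, -0.001, -0.008, 0.026, -1], [0, 0, 0, 0, 0, 0, -1], [0, 0, 0, 0, 0, 0, -1], [0, 0, 0, 0, 0, 0, -1], [0, 0, 0, 0, 0, 0, -1]]]'

```text
time: 13.78
tool_pos: [0.5386, -0.1731, 0.0547]
tool_rot: [0.027, -0.603, 0.797, -0.036]
contact_force: [4.6, -2.8, -4.5]
gripper_width: 0.524
```

```bash
python3 g.py -53 -1.3 25.8 2
```

```text
t 13.7833 tip [-52.85  -1.45  25.93] tilt 5.11 yaw 0.01 F_c [ 5.14 -1.44 -4.54] M [ 0.02 -0.96  0.04] gw 0.524
turn [-0.622 -0.007  0.003] shift(cur axes) [-0.003 -0.026  0.081] shift(final axes) [-0.003 -0.03   0.08 ] tcp target [ 0.54   -0.1734  0.0516]
```

carry_out --moves '[[[-0.2, 0, 0, 0, -0.009, 0.026, -1], [-0.2, 0, 0, 0, -0.009, 0.026, -1], [-0.2, 0, 0, 0, -0.009, 0.026, -1], [0, 0, 0, 0, 0, 0, -1], [0, 0, 0, 0, 0, 0, -1], [0, 0, 0, 0, 0, 0, -1], [0, 0, 0, 0, 0, 0, -1]]]'

```text
time: 14.37
tool_pos: [0.5399, -0.1735, 0.0517]
tool_rot: [0.011, -0.603, 0.797, -0.015]
contact_force: [5.2, -1.1, -3.9]
gripper_width: 0.53
```

```bash
python3 g.py -53 -1.3 25.4 0.3
python3 - <<'E'
from plant import *
import cv2
f=grab_frame("side")
cv2.imwrite(f"pics/side4.png",cv2.resize(f["frame"][130:200,210:300,::-1],(720,560),interpolation=cv2.INTER_CUBIC))
E
```

```text
t 14.3667 tip [-52.95  -1.43  25.81] tilt 2.09 yaw 0.01 F_c [ 5.26  0.37 -3.94] M [-0.05 -0.95  0.1 ] gw 0.53
turn [-0.358 -0.006  0.002] shift(cur axes) [-0.003 -0.016  0.055] shift(final axes) [-0.003 -0.018  0.055] tcp target [ 0.5407 -0.1736  0.0495]
```

View pics/side4.png

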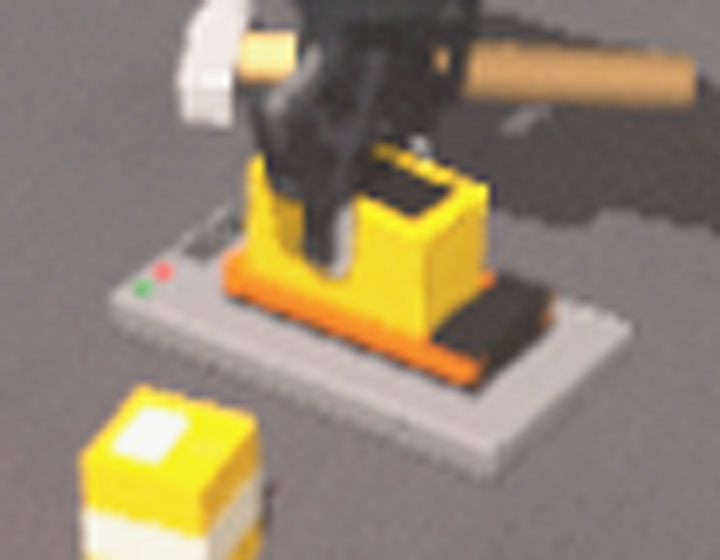

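The battery now sits inside the bay walls, nearly flat. The forces match the spring alone. Next is the final rock to flat and settling onto the floor.

carry_out --moves '[[[-0.2, 0, 0, 0, -0.009, 0.028, -1], [-0.2, 0, 0, 0, -0.008, 0.028, -1], [0, 0, 0, 0, 0, 0, -1], [0, 0, 0, 0, 0, 0, -1], [0, 0, 0, 0, 0, 0, -1], [0, 0, 0, 0, 0, 0, -1], [0, 0, 0, 0, 0, 0, -1]]]'

```text
time: 15.0
tool_pos: [0.5407, -0.1737, 0.0496]
tool_rot: [0.0, -0.603, 0.798, -0.001]
contact_force: [4.9, -0.5, -2.8]
gripper_width: 0.53
```

```bash
python3 g.py -53 -1.3 25 0
```

```text
t 15.0 tip [-53.08  -1.42  25.71] tilt 0.08 yaw 0.01 F_c [ 4.81  0.81 -2.8 ] M [ 0.   -0.85  0.12] gw 0.53
turn [-0.015 -0.006  0.001] shift(cur axes) [-0.003 -0.003  0.02 ] shift(final axes) [-0.003 -0.003  0.02 ] tcp target [ 0.5408 -0.1736  0.0488]
```

carry_out --moves '[[[0, 0, 0, 0, 0, 0.012, -1], [0, 0, 0, 0, 0, 0.006, -1], [0, 0, 0, 0, 0, 0, -1], [0, 0, 0, 0, 0, 0, -1], [0, 0, 0, 0, 0, 0, -1], [0, 0, 0, 0, 0, 0, -1]]]'

```text
time: 15.5
tool_pos: [0.5407, -0.1737, 0.049]
tool_rot: [0.0, -0.603, 0.798, -0.001]
contact_force: [5.2, -1.6, -1.3]
gripper_width: 0.531
```

```bash
python3 g.py -53 -1.3 25 0
```

```text
t 15.5 tip [-53.02  -1.45  25.13] tilt 0.09 yaw 0.0 F_c [ 5.42 -0.13 -1.29] M [-0.   -0.87  0.07] gw 0.531
turn [-0.018 -0.006  0.001] shift(cur axes) [-0.003 -0.002  0.005] shift(final axes) [-0.003 -0.002  0.005] tcp target [ 0.5408 -0.1736  0.0488]
```

carry_out --moves '[[[0, 0, 0, 0, 0, 0.01, -1], [0, 0, 0, 0, -0.012, 0, -1], [0, 0, 0, 0, -0.012, 0, -1], [0, 0, 0, 0, -0.012, 0, -1], [0, 0, 0, 0, 0, 0, -1], [0, 0, 0, 0, 0, 0, -1], [0, 0, 0, 0, 0, 0, -1], [0, 0, 0, 0, 0, 0, -1]]]'

```text
time: 16.17
tool_pos: [0.5414, -0.1738, 0.0488]
tool_rot: [-0.0, -0.603, 0.798, -0.0]
contact_force: [-0.0, 0.1, 5.3]
gripper_width: 0.527
```

```bash
python3 g.py -51 -1.3 25 0
```

```text
t 16.1667 tip [-52.39  -1.39  25.01] tilt -0.01 yaw 0.01 F_c [-0.04  0.07  5.28] M [-0.01 -0.1   0.07] gw 0.527
turn [ 0.001 -0.005  0.002] shift(cur axes) [-0.002 -0.035 -0.   ] shift(final axes) [-0.002 -0.035 -0.   ] tcp target [ 0.5427 -0.1741  0.0488]
```

carry_out --moves '[[[0, 0, 0, 0, 0, 0, -0.3], [0, 0, 0, 0, 0, 0, 0.3], [0, 0, 0, 0, 0, 0, 1], [0, 0, 0, 0, 0, 0, 1], [0, 0, 0, 0, 0, 0, 1], [0, 0, 0, 0, 0, 0, 1], [0, 0, 0, 0, 0, 0, 1], [0, 0, 0, 0, 0, 0, 1]]]'

```text
time: 16.83
tool_pos: [0.541, -0.1735, 0.0476]
tool_rot: [-0.0, -0.603, 0.798, 0.0]
contact_force: [-0.3, 1.3, 0.4]
gripper_width: 0.998
```

carry_out --moves '[[[0, 0, 0, 0, 0, -0.2, 1], [0, 0, 0, 0, 0, -0.5, 1], [0, 0, 0, 0, 0, -0.8, 1], [0, 0, 0, 0, 0, -1, 1], [0, 0, 0, 0, 0, -1, 1], [0, 0, 0, -0.9, 0, -0.4, 1], [0, 0, 0, -0.9, 0, 0, 1], [0, 0, 0, -0.9, 0, 0, 1]]]'

```text
time: 17.5
tool_pos: [0.5721, -0.0692, 0.2076]
tool_rot: [0.002, -0.602, 0.798, -0.002]
contact_force: [0.3, -0.7, -0.3]
gripper_width: 0.996
```

carry_out --moves '[[[0, 0, 0, -0.9, 0, 0, 1], [0, 0, 0, -0.9, 0, 0, 1], [0, 0, 0, -0.9, 0, 0, 1], [0, 0, 0, -0.9, 0, 0, 1], [0, 0, 0, -0.9, 0, 0, 1], [0, 0, 0, -0.9, 0, 0, 1], [0, 0, 0, 0, 0, 0, 1], [0, 0, 0, 0, 0, 0, 1]]]'

```text
time: 18.17
tool_pos: [0.6294, 0.14, 0.2042]
tool_rot: [0.0, -0.604, 0.797, -0.0]
contact_force: [0.5, 0.5, 0.1]
gripper_width: 1.001
```

Run:
```python
from plant import *
import cv2,numpy as np
ims=[]
for n,b in(("side",(130,210,210,300)),("top",(135,225,285,375))):
    f=grab_frame(n);np.savez(f"{n}5.npz",**f)
    ims.append(cv2.resize(f["frame"][b[0]:b[1],b[2]:b[3],::-1],(395,395),interpolation=cv2.INTER_CUBIC))
cv2.imwrite("pics/fin.png",np.hstack(ims))
s=state();print(s["tool_pos"],s["contact_force"],s["gripper_width"],s["time"])
import prof as M; edges=M.edges
M.c0=np.array([.5371,-.1712]);y=np.deg2rad(-15.8);M.ex=np.array([np.cos(y),np.sin(y)]);M.ey=np.array([-M.ex[1],M.ex[0]])
xs=np.arange(-.07,.09,.0005);ys=np.arange(-.05,.05,.0005)
f=dict(np.load("top5.npz"))
for z in(.083,):
    p=M.prof(f,z,xs,np.arange(-.014,.01,.002)).mean(0);print("x",edges(p[:,0]-p[:,2],xs,8))
    for x0 in(np.arange(-.02,.0,.002),np.arange(.015,.035,.002)):
        p=M.prof(f,z,x0,ys).mean(1);print("y",edges(p[:,0]-p[:,2],ys,8))
```

```text
[0.62923778 0.13789536 0.20403799] [ 0.02831403 -0.89055192  0.88204521] 1.0018513261419384 18.2667
x [(np.float64(-46.0), 27.9), (np.float64(-40.0), 17.7), (np.float64(-32.0), -39.1), (np.float64(42.0), 43.7), (np.float64(49.5), -42.2)]
y [(np.float64(-24.0), 43.3), (np.float64(-16.5), -47.7), (np.float64(15.5), 44.8), (np.float64(22.0), -20.5), (np.float64(28.0), 12.1), (np.float64(33.0), -36.6)]
y [(np.float64(-24.0), 45.0), (np.float64(-17.0), -46.0), (np.float64(15.0), 43.1), (np.float64(21.5), -20.1), (np.float64(28.0), 18.8), (np.float64(32.5), -34.2)]
```

View pics/fin.png

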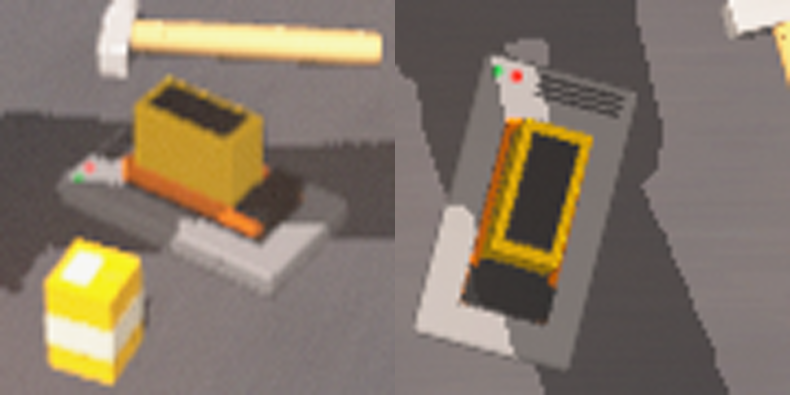

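Run:
```python
from h import *; from plan import C,RC
for n in("top","side"):
    f=load(n+"5.npz");T=f["world_from_camera"];v,u=np.mgrid[:384,:512];uv=np.c_[u.ravel(),v.ravel(),np.ones(u.size)]
    P=(uv@np.linalg.inv(f["K"]).T*f["z_map"].reshape(-1,1))@T[:3,:3].T+T[:3,3]
    q=RC.inv().apply(P-C)*1000
    m=(abs(q[:,0]-5)<40)&(abs(q[:,1]+1)<19)&(q[:,2]>70)&(q[:,2]<100)
    A=np.c_[q[m,0]-5,q[m,1],np.ones(m.sum())];c=np.linalg.lstsq(A,q[m,2],rcond=None)[0]
    mb=(abs(q[:,0])>88)&(abs(q[:,0])<97)&(abs(q[:,1])<45)&(abs(q[:,2]-20)<8)
    print(n,m.sum(),"tilt deg x,y",np.rad2deg(c[:2]).round(2),"top z",c[2].round(2),"base top",np.median(q[mb,2]).round(2))
```

```text
top 368 tilt deg x,y [0.06 0.16] top z 82.64 base top 19.18
side 155 tilt deg x,y [-0.79 -3.66] top z 83.5 base top 20.83
```

Run:
```python
from plant import *
print(ticket.job_done())
```

```text
the job is handed in; nothing more can be done
None
```

The yellow battery is seated in the leftmost charger's bay, released, with the gripper well clear, and I handed the job in at about 18 s. No verdict was reported.

I gripped it across its width and lowered it nose-down at 12°. The tongue went under the lip and pushed the spring plate in by about 5 mm, then I rocked the battery flat and let go.

- **Forces:** while the battery was tilted, the highest wrist force I read was about 6 N from the spring. There was one brief side contact of about 4 N on a bay wall, which I cleared by shifting 1.2 mm. At the end I pressed it onto the floor with roughly 10 N, when it was already flat. These are readings between moves, not a continuous record.
- **Final position (top camera):**
  - The tilt is under 0.2° and the top face is about 83 mm above the bench, as expected when fully home.
  - The origin is about 5 mm along the charger's x, close to the 6.5 mm expected from the bay shift I measured.
  - It sits about 1 mm off the charger's middle line.
- **Bystanders:** the carton and hammer look unmoved in the final pictures. The arm never went near the wood block, but I did not re-measure any of the three.
- **Disagreements:**
  - The side camera's depth fit gave −0.8° and −3.7° tilt. I trusted the top view because the side fit was noisy and taken at a shallow angle.
  - The side camera also read about 4 mm lower in x than the top camera, for both the battery and the charger, so their relative position was unaffected.

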